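Set the tube clamp to the gauge mark with its thumbwheel

ROBOT

A 7-joint arm with a two-finger parallel gripper is mounted at the origin on the work surface. World frame = base frame: x ahead of the robot, y to its left, z up, the work surface at z = 0. Lengths are in m, angles in rad, forces in N, time in s.
With the tool pointing down it reaches from about 0.425 to 0.925 m from the base axis. Payload 6.8 kg.
Tool frame: the origin (TCP) lies midway between the tips of the shut fingers; the grasp point (between the pads) lies 19 mm behind it; x points along the fingers, z is the direction in which the jaws open and shut, and the axes are right-handed (so a half turn about x gives the same grasp; the last joint's range is limited). The gripper opens to 88 mm and grips with 3 to 60 N. Pads are 20 mm wide; open, the fingers measure 115 mm over their backs; the gripper's body (75 mm by 178 mm) begins 61 mm behind the grasp point.
Start: joints at [-1.434, 0.477, 0.022, 1.555, -0.011, 1.109, -0.083], TCP at [0.164, 0.655, 0.223] pointing down, gripper open.
Joint ranges: [-2.96, 2.96], [-0.34, 2.1], [-1.41, 1.46], [0.24, 2.44], [-1.37, 4.51], [0.17, 1.92], [-2.96, 2.96]. Speed limits (rad/s): [2.39, 2.39, 3.14, 3.14, 3.14, 3.14, 3.14].

INTERFACE

Orientations are given as a unit quaternion [x, y, z, w].
In Python, from rig import arm gives the robot as it stands. The module is installed in compiled form; this text tells all that it offers.
- The arm moves only by the shell command python3 -m inch 'ROWS' [OPENING]. ROWS is JSON, a list of rows, each a list of 6 numbers: the shift along the tool's x, y, z as a fraction of full scale, then the turn, a rotation vector about the tool's x, y, z as a fraction of full scale. In form: [[dx, dy, dz, ax, ay, az], ...]. A call has 1 to 20 rows; each row shifts and turns the commanded pose from where the row before left it, along the tool's axes as they then stand; what a row does not reach is not made up. Full scale, the value 1, is 0.03 m for a shift and 0.12 rad for a turn. A row lasts 1/8 s, in which the tool goes at most 62.5 mm and 10.7 degrees, less where a joint would pass 70% of its speed; a pose out of reach is approached as far as the arm can. A call with a number of a shift or a turn outside -1 to 1 is refused whole. A call with a gripper value outside its range is refused whole. OPENING is the closure, from 0 (fully open) to 1 (shut), set as the call begins (- or left out, the last holds). The fingers move at their own pace and stop on an object; the grip force is fixed at half the most. Time passes only in rows, so rows that do not move let the fingers close. It gives the time, the measured TCP pose, the force and the opening at its end, in the units of the state.
- arm.get_obs(): the state, without advancing time (a new reading comes with each control period).
- arm.capture(name): name is "side" or "top" or "wrist"; returns the picture (420x560x3 uint8, blue, green, red); there is no depth.
- arm.camera_model(name): a dict with "fovy" (degrees; the focal length in pixels is half the picture's height over the tangent of half this angle, whatever the lens; pixels are square), "cx", "cy" (the principal point, pixels), "T" (4x4, takes a point from camera to world coordinates). Camera axes: x right, y down, z forward; pixel columns grow to the right and rows downward; lengths in m; the calibration is good to about 2 mm. A picture is of the moment at which its call begins: read the wrist's pose just before it. camera_model takes no time and is no camera call; for the wrist camera it gives the pose at the moment of the call.
- arm.close_job(): hands the job in, once; it reports no verdict.
The state is a dict: "clock": time; "q": joint angles; "joint_velocities": joint speeds; "effort": joint torques, N m; "tcp_pos": TCP position; "ee_rot": TCP orientation; "force": force on the tool from outside, world axes, zero at the start; "ft_torque": the same for the moment, N m; "opening": opening from 0.0 (shut) to 1.0 (fully open).
Only numpy, scipy, OpenCV 4.12 (cv2) and the standard library are available. Lean on these libraries where they do the work, as an engineer would, in place of code of your own. Each camera call takes 0.05 s, during which the arm holds its last target.

TASK

Set the bench tube clamp for the next batch: with a fingertip pressed lightly on top of the knurled thumbwheel, roll the wheel (in several strokes if need be) so that the jaw closes until its black pointer is in line with the red gauge mark, then take the hand clear. Work the jaw by the wheel alone - do not push the jaw or the red mark - and leave the tubes, bottles and other loose things where they are.

Things in the scene. Friction and masses are not known exactly. Their poses are not given: they have to be found in the camera images.
- clamp: white tube clamp bolted to the bench, turned on it by up to 0.5 rad; plate 160 mm along x, 240 mm along y, 14 mm thick. Origin: centre of the plate's underside. Axes: z up, y along the jaw's travel, x away from the robot, along the wheel's axle. Jaws (blue, tops 58 mm above the bench) and white scale on its +x half, thumbwheel on its -x half, two-hole tube block at the +y end
- wheel_crown (a point): top of the knurled brass thumbwheel when untouched (60 mm diameter, 24 mm wide, four knurls white), 90 mm above the bench; axes as the clamp's. Wheel, jaw and stop sit on a sprung head plate: pressed, it all sinks up to 6 mm (3 N to start, 9 N at the end). Grey cheeks each side of the wheel end 12 mm below the crown (44 mm long in y; 40 mm below it further out)
- wheel (a joint): turn of the thumbwheel, 0 to 5.6 rad; grows as the crown rolls to the clamp's -y, which closes the jaw: 12 mm per rad, or 0.4 mm per mm of crown travel. Rolled to +y it opens. Light friction (about 1 N at the rim); it stays where it is left
- jaw_pointer (a point): free tip, on its top face, of the black pointer (3 mm wide, pointing to the clamp's +x) that is flush with the working face of the blue sliding jaw; 34 mm above the bench, axes as the clamp's. The jaw (40 x 24 x 30 mm in x, y, z) slides towards the blue fixed stop on the -y side as it closes
- red_mark (a point): top centre of the red gauge mark (10 mm along x, 3 mm wide in y, 20 mm tall, top 34 mm above the bench) on the white scale, just beyond the pointer's tip in x; axes as the clamp's. The jaw is set when pointer and mark have the same y in the clamp's axes; at the start the mark lies 20 to 51 mm to the -y side of the pointer
- tube_green_c (a point): centre of a loose green-capped tube, 13 mm thick, 60 mm tall, standing in the blue two-hole block at the +y end of the clamp's plate; leave alone
- tube_red_c (a point): the same with a red cap; leave alone
- spacer_c (a point): centre of a loose black spacer ring, 28 mm across, 8 mm high, on the -y end of the clamp's plate; leave alone
- beaker_c (a point): centre of a loose clear plastic beaker, 64 mm across, 65 mm high, beside the clamp; leave alone
- pot_c (a point): centre of a loose sample pot with orange cap, 52 mm across, 70 mm high, beside the clamp; leave alone
- reagent_c (a point): centre of a loose amber reagent bottle with blue cap, 52 mm across, 120 mm high, beside the clamp; leave alone
- timer_c (a point): centre of a loose white lab timer, 60 x 65 x 24 mm, beside the clamp; leave alone
- forceps_c (a point): middle of loose steel forceps, 140 mm long, 6 mm high, lying on the bench beyond the clamp; leave alone

How it is judged:
On the way, in this order (a step that is already met when the one before it is completed fails the run):
1. a fingertip presses on the thumbwheel while the pointer is still short of the mark (contact force between the fingers and wheel above 0.5 N and y of jaw_pointer in the frame of red_mark above 0.004 m), for 0.1 s.
2. the pointer has come into line with the red mark (within 2 mm) (y of jaw_pointer in the frame of red_mark between -0.002 and 0.002 m), for 0.1 s.
At the end, for the whole second after the job is handed in: The jaw's black pointer is within 2 mm of the red mark along the jaw's travel, and the wheel is still (all of step 2 and velocity of joint wheel between -0.05 and 0.05 rad/s); the robot touches nothing.
It fails at once if the wheel is pressed or squeezed with more than 25 N (contact force between the fingers and wheel above 25 N).
It fails at once if the robot pushes the jaw itself (contact force between any of the fingers, the arm and jaw above 1 N).
It fails at once if the red mark is shifted by more than 2 mm (distance of red_mark from where it was at the start of the episode above 0.002 m).
It fails at once if a loose thing is lifted, carried or shoved by more than 15 mm (distance of any of tube_green_c, tube_red_c, spacer_c, beaker_c, pot_c, reagent_c, timer_c, forceps_c from where it was at the start of the episode above 0.015 m).
It also fails if it takes over 48 s, if anything falls off the work surface, if the arm or the gripper's body presses on something with over 40 N, if the wrist force passes 120 N, or if a joint passes its speed limit or range.

## Working session

There is one attempt and no reset: what is moved stays moved. The work goes in short steps, Python scripts to look and compute and a shell command to move; the robot and the scene stay as the last step left them, time stands still between calls to the robot, and variables do not carry over. Pictures are saved under pics/ and viewed, and the job is handed in when it is done.

```bash
mkdir -p pics
python3 - <<'E'
from rig import arm
import cv2
o=arm.get_obs()
print({k:(v if not hasattr(v,'tolist') else v.tolist()) for k,v in o.items()})
for n in ("side","top","wrist"):
    m=arm.camera_model(n); print(n,m)
    cv2.imwrite(f"pics/{n}0.png",arm.capture(n))
E
```

```text
{'clock': 0.0, 'q': [-1.4341020405331595, 0.47779680838364086, 0.022302754274768577, 1.5564296643715827, -0.011512560127899701, 1.1093114176774197, -0.08310781195794674], 'joint_velocities': [0.00013316048813384986, -7.587250264486546e-05, 0.00023422588984851336, 0.00018772258470894516, -0.0010250913625024364, -0.0006401301060922962, -0.00031495064516749184], 'effort': [-0.00030174087441992015, -58.2880175113678, 1.5345088765025139, -27.258769869804382, -0.054368432611227036, 0.0173628592165187, 0.00017472693798481487], 'tcp_pos': [0.16343371474250765, 0.6542952049628977, 0.2216924215866237], 'ee_rot': [-0.4356495316297072, 0.5577785320755249, 0.4348001563319103, 0.5568136302213116], 'force': [0.44060438705865035, 0.4908380418204706, 0.38673185380679104], 'ft_torque': [0.011404037848503376, 0.0036387781184365124, 0.0526075016530904], 'opening': 0.9979139155866316}
side {'fovy': 52.14470259440288, 'cx': 275.9477516095005, 'cy': 209.1844510441706, 'T': array([[ 0.76060036, -0.47201733,  0.44574289,  0.27637583],
       [-0.64896685, -0.57196602,  0.50169403, -0.34201707],
       [ 0.01
[... 175 characters left out ...]
04.75608931428832, 'T': array([[-0.01473455, -0.98646186,  0.16332755,  0.50977864],
       [-0.99928552,  0.00884211, -0.03674589,  0.05670541],
       [ 0.03480426, -0.16375229, -0.98588734,  0.93220041],
       [ 0.        ,  0.        ,  0.        ,  1.        ]])}
wrist {'fovy': 63.89844663805749, 'cx': 277.6186754463419, 'cy': 211.0924165585681, 'T': array([[ 2.41723173e-01,  9.25629533e-01,  2.91169838e-01,
         8.32917858e-02],
       [ 9.70345086e-01, -2.30408722e-01, -7.30905895e-02,
         6.74539478e-01],
       [-5.66737824e-04,  3.00202911e-01, -9.53875197e-01,
         3.84154991e-01],
       [ 0.00000000e+00,  0.00000000e+00,  0.00000000e+00,
         1.00000000e+00]])}
```

View pics/side0.png

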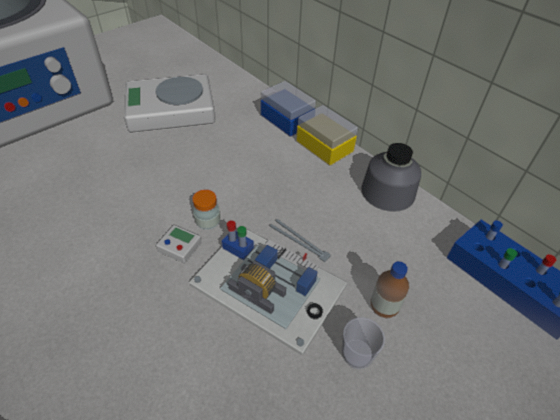

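View pics/top0.png

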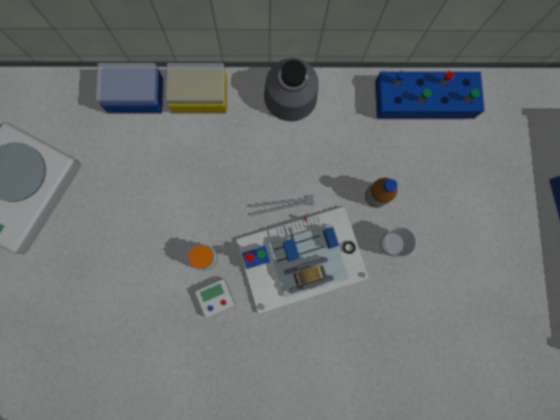

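View pics/wrist0.png

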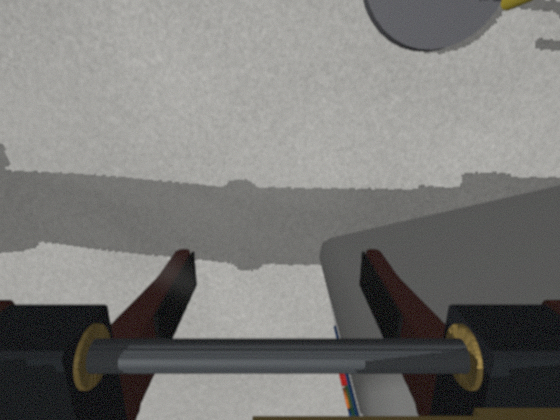

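The side view shows the clamp around pixel (268,285). In the top view it is near (302,260), with the wheel at about (310,275) and the red mark near (306,217). I'll enlarge both and measure.

Run:
```python
import cv2
t=cv2.imread("pics/top0.png");s=cv2.imread("pics/side0.png")
cv2.imwrite("pics/top0z.png",cv2.resize(t[195:320,225:380],None,fx=5,fy=4.8,interpolation=cv2.INTER_CUBIC)[:, :775])
cv2.imwrite("pics/side0z.png",cv2.resize(s[210:350,185:350],None,fx=4,fy=4,interpolation=cv2.INTER_CUBIC))
```

```text
(no output)
```

View pics/top0z.png

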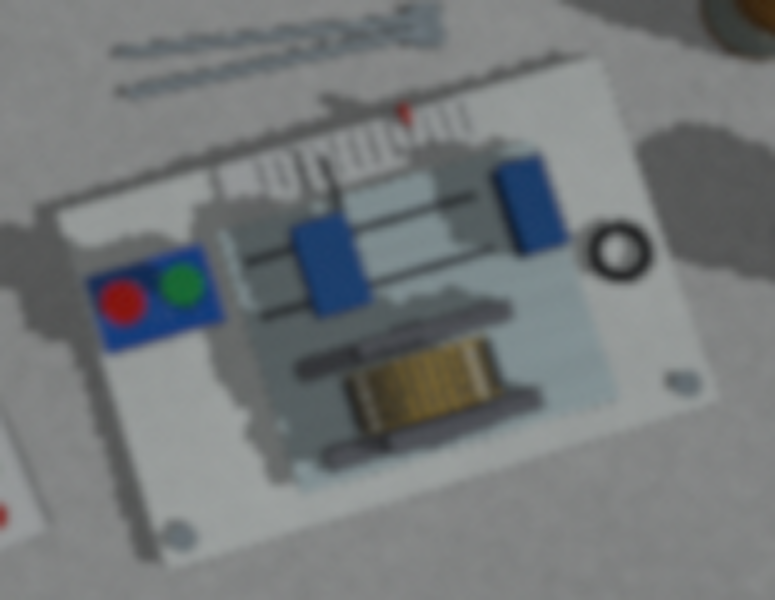

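View pics/side0z.png

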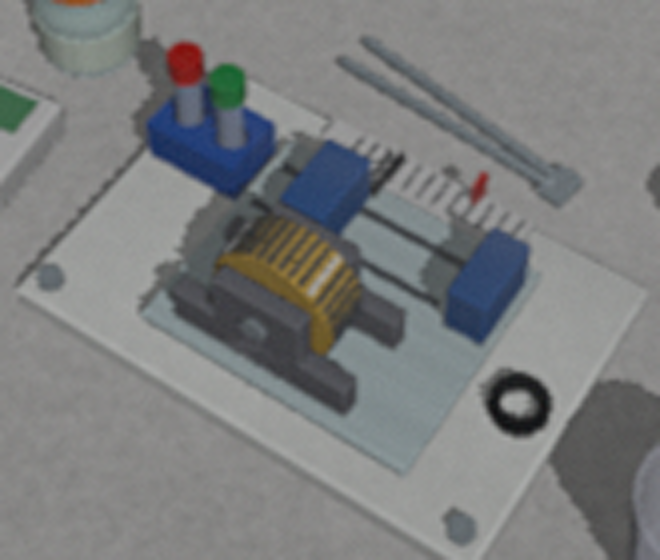

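```bash
cat > h.py <<'E'
import numpy as np
from rig import arm
def ray(n,u,v,m=None):
    m=m or arm.camera_model(n); f=210/np.tan(np.radians(m['fovy'])/2)
    T=m['T']; d=T[:3,:3]@np.array([(u-m['cx'])/f,(v-m['cy'])/f,1]); return T[:3,3],d/np.linalg.norm(d)
def pl(n,u,v,z,m=None):
    o,d=ray(n,u,v,m); return o+d*(z-o[2])/d[2]
def tri(r1,r2):
    A=np.zeros((3,3));b=np.zeros(3)
    for o,d in (r1,r2):
        P=np.eye(3)-np.outer(d,d);A+=P;b+=P@o
    p=np.linalg.solve(A,b); return p,[np.linalg.norm((np.eye(3)-np.outer(d,d))@(p-o)) for o,d in (r1,r2)]
def proj(n,p,m=None):
    m=m or arm.camera_model(n); f=210/np.tan(np.radians(m['fovy'])/2)
    c=np.linalg.inv(m['T'])@np.append(p,1); return f*c[0]/c[2]+m['cx'],f*c[1]/c[2]+m['cy']
E
python3 - <<'E'
from h import *
import cv2
np.set_printoptions(precision=4,suppress=True)
tz=lambda u,v:(u/5+225-.4,v/4.8+195-.4); sz=lambda u,v:(u/4+185-.4,v/4+210-.4)
c=np.array([pl("top",*tz(*p),.014) for p in [(55,212),(600,58),(718,400),(165,567)]])
print(c); C=c.mean(0)
cs=np.array([pl("side",*sz(*p),.014) for p in [(20,290),(645,290)]]);print("side",cs)
yv=(c[0]-c[1])+(c[3]-c[2]); th=np.arctan2(-yv[0],yv[1])
xv=(c[0]-c[3])+(c[1]-c[2]); print("yaw",th,np.arctan2(xv[1],xv[0]),"size",np.linalg.norm(yv)/2,np.linalg.norm(xv)/2)
ex=np.array([np.cos(th),np.sin(th),0]);ey=np.array([-np.sin(th),np.cos(th),0])
def loc(p): d=p-C; return np.array([d@ex,d@ey,p[2]])
print("C",C)
print("mark top",loc(pl("top",*tz(403,108),.034)),"side",loc(pl("side",*sz(483,175),.034)))
print("tip top",loc(pl("top",*tz(325,160),.034)),"side",loc(pl("side",*sz(400,157),.034)))
print("wheel side pts", [loc(tri(ray("top",*tz(420,388)),ray("side",*sz(u,v)))[0]) for u,v in [(300,265),(310,270)]])
# wheel axle: cheeks. cheek tops long 44mm, top view centre of wheel drawn
print("wheel top at z .085", [loc(pl("top",*tz(*p),.08)) for p in [(355,410),(495,370),(345,383),(488,340)]])
print("cheek ends", [loc(pl("top",*tz(*p),.05)) for p in [(325,460),(540,400),(297,370),(510,305)]])
print("jaw", [loc(pl("top",*tz(*p),.058)) for p in [(293,227),(338,213),(371,303),(320,318)]])
print("stop", [loc(pl("top",*tz(*p),.058)) for p in [(496,170),(540,155)]])
for n,p,z in [("pot",(201,256),.07),("timer",(214,298),.024),("reagent",(390,185),.12),("beaker",(398,242),.065)]: print(n,loc(pl("top",*p,z)),pl("top",*p,z))
print("green",loc(pl("top",*tz(183,285),.074)))
E
```

```text
[[ 0.5914  0.1179  0.014 ]
 [ 0.6566 -0.1113  0.014 ]
 [ 0.5075 -0.1545  0.014 ]
 [ 0.4416  0.0734  0.014 ]]
side [[ 0.4402  0.0704  0.014 ]
 [ 0.6566 -0.1099  0.014 ]]
yaw 0.2790512053589173 0.2855168763948098 size 0.23781001467390503 0.15574887947749877
C [ 0.5493 -0.0186  0.014 ]
mark top [ 0.0781 -0.0296  0.034 ] side [ 0.0784 -0.03    0.034 ]
tip top [0.0659 0.0076 0.034 ] side [0.0654 0.0073 0.034 ]
wheel side pts [array([-0.0332, -0.0004,  0.0732]), array([-0.032 , -0.0023,  0.0693])]
wheel top at z .085 [array([-0.0367,  0.0296,  0.08  ]), array([-0.0373, -0.0262,  0.08  ]), array([-0.0255,  0.0302,  0.08  ]), array([-0.0252, -0.0273,  0.08  ])]
cheek ends [array([-0.0532,  0.0449,  0.05  ]), array([-0.0547, -0.0434,  0.05  ]), array([-0.0153,  0.0449,  0.05  ]), array([-0.0143, -0.0439,  0.05  ])]
jaw [array([0.0408, 0.0299, 0.058 ]), array([0.0412, 0.0111, 0.058 ]), array([0.0022, 0.0095, 0.058 ]), array([0.0022, 0.0305, 0.058 ])]
stop [array([ 0.0402, -0.0544,  0.058 ]), array([ 0.0411, -0.0732,  0.058 ])]
pot [0.0594 0.1901 0.07  ] [0.554  0.1805 0.07  ]
timer [-0.0245  0.1929  0.024 ] [0.4725 0.1601 0.024 ]
reagent [ 0.0816 -0.191   0.12  ] [ 0.6803 -0.1798  0.12  ]
beaker [-0.025  -0.1871  0.065 ] [ 0.5768 -0.2054  0.065 ]
green [0.0296 0.0782 0.074 ]
```

Run:
```python
from h import *
from scipy.spatial.transform import Rotation as R
np.set_printoptions(precision=4,suppress=True)
o=arm.get_obs(); r=R.from_quat(o['ee_rot']); print(r.as_matrix())
th=.281
ex=np.array([np.cos(th),np.sin(th),0]);ey=np.array([-np.sin(th),np.cos(th),0])
C=np.array([.5493,-.0186,0]);P=C-.0325*ex+np.array([0,0,.09]); print("crown",P)
print("centrifuge base",pl("side",110,100,0.),pl("side",85,0,.2),pl("side",30,140,0), "balance",pl("side",213,120,0),pl("side",128,125,0))
for z in ([-1,0,0],):
  for s,zz in (("z=ex",ex),("z=-ex",-ex),("z=ey",ey),("z=-ey",-ey)):
    x=np.array([0,0,-1.]);M=np.column_stack([x,np.cross(zz,x),zz]); d=(r.inv()*R.from_matrix(M)).as_rotvec(); print(s,d,d/.12)
print(r.inv().apply(P+[0,0,.06]-o['tcp_pos'])/.03)
```

```text
[[-0.0002 -0.9702  0.2424]
 [-0.0014  0.2424  0.9702]
 [-1.     -0.0001 -0.0014]]
crown [ 0.5181 -0.0276  0.09  ]
centrifuge base [0.5944 0.7091 0.    ] [0.6566 0.863  0.2   ] [0.3667 0.6725 0.    ] balance [0.7598 0.4583 0.    ] [0.5794 0.5773 0.    ]
z=ex [ 1.045  -0.0012  0.0008] [ 8.7083 -0.0101  0.0068]
z=-ex [-2.0966 -0.0009 -0.0014] [-17.4716  -0.0078  -0.0117]
z=ey [-0.5258 -0.0014 -0.0003] [-4.3816 -0.0115 -0.0023]
z=-ey [ 2.6158 -0.0004  0.0019] [21.7983 -0.003   0.0154]
[  2.426  -16.9764 -19.1891]
```

```bash
python3 -m inch '[[0,-0.4,-0.5,0,0,0],[0,-0.8,-0.9,0,0,0],[0,-0.85,-0.96,0,0,0],[0,-0.85,-0.96,0,0,0],[0,-0.85,-0.96,0,0,0],[0,-0.85,-0.96,0,0,0],[0,-0.85,-0.96,0,0,0],[0,-0.85,-0.96,0,0,0],[0,-0.85,-0.96,0,0,0],[0,-0.85,-0.96,0,0,0],[0,-0.85,-0.96,0,0,0],[0,-0.85,-0.96,0,0,0],[0,-0.85,-0.96,0,0,0],[0,-0.85,-0.96,0,0,0],[0,-0.85,-0.96,0,0,0],[0,-0.85,-0.96,0,0,0],[0,-0.85,-0.96,0,0,0],[0,-0.85,-0.96,0,0,0],[0,-0.8,-0.9,0,0,0],[0,-0.4,-0.5,0,0,0]]' 1
cat > st.py <<'E'
from h import *
from scipy.spatial.transform import Rotation as R
import sys
np.set_printoptions(precision=4,suppress=True)
o=arm.get_obs(); r=R.from_quat(o['ee_rot'])
th=.281
ex=np.array([np.cos(th),np.sin(th),0]);ey=np.array([-np.sin(th),np.cos(th),0])
C=np.array([.5493,-.0186,0]);P=C-.0325*ex+np.array([0,0,.09])
G=P+ey*float(sys.argv[1])+np.array([0,0,float(sys.argv[2])])
x=np.array([0,0,-1.]);M=np.column_stack([x,np.cross(ey,x),ey])
p=np.array(o['tcp_pos']);d=p-P
print("t",o['clock'],"tcp",p,"local rel crown",[d@ex,d@ey,d[2]],"F clamp",[np.dot(o['force'],ex),np.dot(o['force'],ey),o['force'][2]],"open",o['opening'])
print("move",r.inv().apply(G-p)/.03,"turn",(r.inv()*R.from_matrix(M)).as_rotvec()/.12)
E
python3 st.py 0.012 0.05
```

```text
clock: 2.65
tcp_pos: [0.4977, 0.008, 0.2226]
ee_rot: [-0.435, 0.558, 0.434, 0.558]
force: [-0.8, -0.3, -0.7]
opening: 0.005
t 2.65 tcp [0.4977 0.008  0.2226] local rel crown [np.float64(-0.009705163985541169), np.float64(0.0398611698500231), np.float64(0.1325969006987262)] F clamp [np.float64(-0.8797164075068716), np.float64(-0.03124613934927997), np.float64(-0.7100008707362505)] open 0.005082731591895521
move [ 2.7537 -0.747  -0.6378] turn [-4.4008 -0.0044  0.0002]
```

```bash
python3 -m inch '[[0.4,0,0,-0.88,0,0],[0.6,0,0,-0.88,0,0],[0.6,0,0,-0.88,0,0],[0.6,0,0,-0.88,0,0],[0.5,0,0,-0.88,0,0],[0,0,0,0,0,0]]'
python3 st.py 0.014 0.03
python3 - <<'E'
from h import *
import cv2
for n in ("side","wrist"):
    i=arm.capture(n); cv2.imwrite(f"pics/{n}1.png",i if n=="wrist" else cv2.resize(i[180:350,180:370],None,fx=4,fy=3.5,interpolation=cv2.INTER_CUBIC))
E
```

```text
clock: 3.4
tcp_pos: [0.4963, 0.0099, 0.1407]
ee_rot: [-0.565, 0.425, 0.566, 0.424]
force: [-0.3, -0.3, -0.6]
opening: 0.006
t 3.4 tcp [0.4963 0.0099 0.1407] local rel crown [np.float64(-0.010551549302831848), np.float64(0.04204523992938265), np.float64(0.050726609699011466)] F clamp [np.float64(-0.36995364369263767), np.float64(-0.2178347648366448), np.float64(-0.5974008658086788)] open 0.005904042106521519
move [ 0.6897 -0.3524 -0.9354] turn [ 0.009   0.0025 -0.0208]
```

View pics/side1.png

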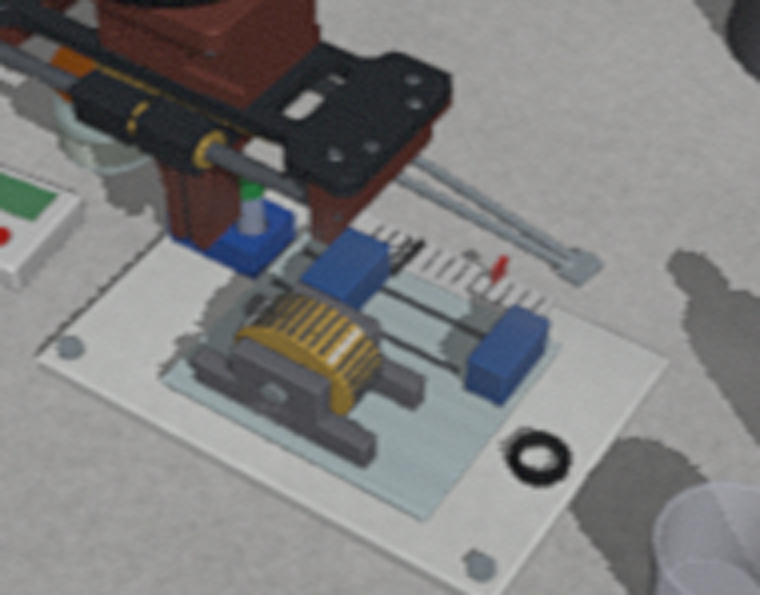

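View pics/wrist1.png

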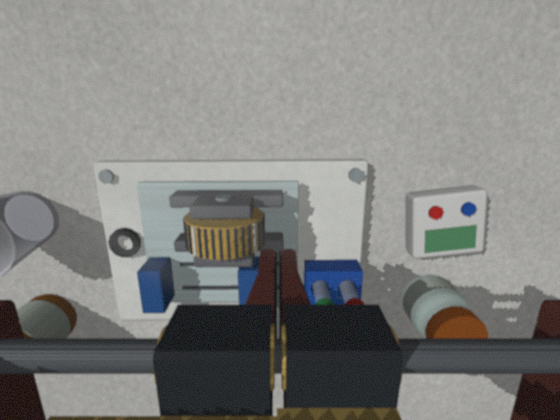

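Run:
```python
from h import *
import cv2
o=arm.get_obs();p=np.array(o['tcp_pos'])
u,v=proj("side",p);print("side crop",(u-180)*4,(v-180)*3.5)
print("wrist",proj("wrist",p))
th=.281
ex=np.array([np.cos(th),np.sin(th),0]);ey=np.array([-np.sin(th),np.cos(th),0]);C=np.array([.5493,-.0186,0])
L=lambda q:((q-C)@ex,(q-C)@ey)
for n,pt,z in [("wheel rim L",(187,225),.06),("R",(264,225),.06),("top edge",(225,217),.088),("bottom edge",(225,256),.088),("tip?",(0,0),.034)]:
    print(n,L(pl("wrist",*pt,z)))
for n in("top","side","wrist"): print(n,proj(n,C-.0325*ex+[0,0,.09]))
```

```text
side crop 204.7190226599697 220.2464349228776
wrist (np.float64(277.6004169818852), np.float64(267.52957316550163))
wheel rim L (np.float64(-0.03651053122119241), np.float64(-0.02794563488492875))
R (np.float64(-0.03651709057642334), np.float64(0.031382201335165776))
top edge (np.float64(-0.052384380023889204), np.float64(0.0062126585739459205))
bottom edge (np.float64(-0.023478919156426702), np.float64(0.004868203332542426))
tip? (np.float64(-0.1949690980216176), np.float64(-0.153136492045957))
top (np.float64(310.3209746997964), np.float64(273.2136412439003))
side (np.float64(257.041971179174), np.float64(270.0581275269185))
wrist (np.float64(216.89698740938755), np.float64(245.28318373329887))
```

```bash
python3 -m inch '[[0.2,-0.12,-0.5,0,0,0],[0.4,-0.11,-0.43,0,0,0],[0.5,0,0,0,0,0],[0.25,0,0,0,0,0],[0,0,0,0,0,0]]'
python3 st.py 0.014 -0.002
python3 - <<'E'
from h import *
import cv2
t=cv2.imread("pics/top0.png")
th=.281
ex=np.array([np.cos(th),np.sin(th),0]);C=np.array([.5493,-.0186,0])
for v in (355,425): print((pl("top",420/5+224.6,v/4.8+194.6,.09)-C)@ex)
i=arm.capture("side");cv2.imwrite("pics/side2.png",cv2.resize(i[180:350,180:370],None,fx=4,fy=3.5,interpolation=cv2.INTER_CUBIC))
E
```

```text
clock: 4.12
tcp_pos: [0.511, -0.0143, 0.1006]
ee_rot: [-0.565, 0.425, 0.566, 0.424]
force: [-0.0, 0.0, 0.2]
opening: 0.005
t 4.125 tcp [ 0.511  -0.0143  0.1006] local rel crown [np.float64(-0.0031097712553335667), np.float64(0.01476433527077426), np.float64(0.010616578618690503)] F clamp [np.float64(-0.0344746884871916), np.float64(0.022340674992436207), np.float64(0.23357396458600976)] open 0.004971829455185088
move [ 0.4204 -0.1042 -0.0259] turn [ 0.0219  0.0037 -0.0115]
-0.02327365733619876
-0.0491175990700235
```

View pics/side2.png

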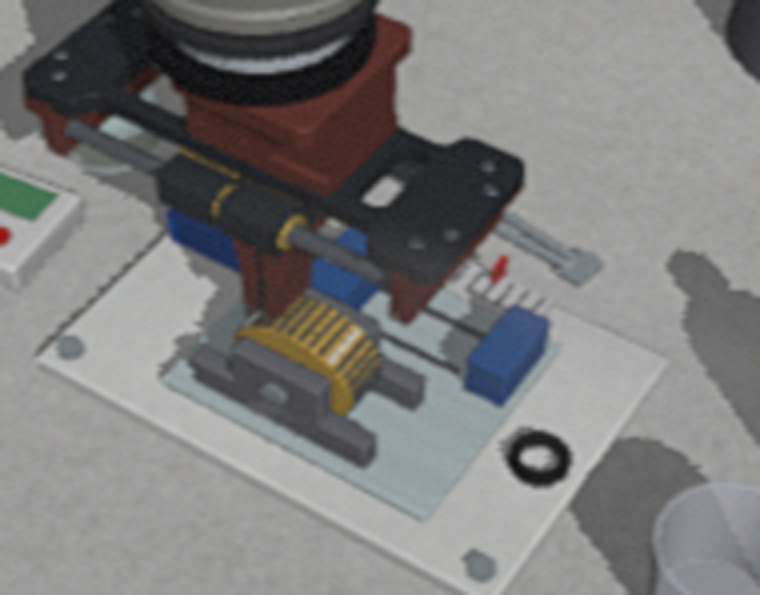

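Run:
```python
from h import *
p=np.array(arm.get_obs()['tcp_pos'])
th=.281
ex=np.array([np.cos(th),np.sin(th),0]);ey=np.array([-np.sin(th),np.cos(th),0]);C=np.array([.5493,-.0186,0])
def s(q):
    u,v=proj("side",q);return (u-180)*4,(v-180)*3.5
for a in(-.01,.01):
  for b in (-.0135,.0135): print(a,b,s(p+a*ex+b*ey))
for x in (-.048,-.024): print("crown",x,s(C+x*ex+[0,0,.09]))
```

```text
-0.01 -0.0135 (np.float64(287.168747135133), np.float64(319.7300437652948))
-0.01 0.0135 (np.float64(232.83152407350883), np.float64(292.25474861969957))
0.01 -0.0135 (np.float64(315.90447294195815), np.float64(289.7721833965436))
0.01 0.0135 (np.float64(262.0467860675643), np.float64(263.1491820231187))
crown -0.048 (np.float64(286.00097582795524), np.float64(338.53407162047586))
crown -0.024 (np.float64(320.08907034092), np.float64(302.6564233901576))
```

```bash
python3 -m inch '[[0.15,0,0,0,0,0],[0.1,0,0,0,0,0],[0,0,0,0,0,0]]'; python3 -m inch '[[0.07,0,0,0,0,0],[0.0,0,0,0,0,0]]'; python3 st.py 0.014 -.003;  python3 -m inch '[[0.05,0,0,0,0,0],[0.0,0,0,0,0,0]]'; python3 st.py 0.014 -.003
```

```text
clock: 4.55
tcp_pos: [0.5115, -0.0148, 0.0935]
ee_rot: [-0.565, 0.425, 0.566, 0.424]
force: [-0.5, -0.1, 0.2]
opening: 0.007
clock: 4.8
tcp_pos: [0.5116, -0.0149, 0.0914]
ee_rot: [-0.565, 0.424, 0.566, 0.424]
force: [-0.5, 0.9, -0.3]
opening: 0.007
t 4.8 tcp [ 0.5116 -0.0149  0.0914] local rel crown [np.float64(-0.002724796723375154), np.float64(0.01403610710218954), np.float64(0.001449819441386016)] F clamp [np.float64(-0.20753597196821297), np.float64(1.0076503324780535), np.float64(-0.2869108419272739)] open 0.007099578986753382
move [ 0.1483 -0.0909 -0.0014] turn [ 0.0176  0.0006 -0.0017]
clock: 5.05
tcp_pos: [0.5116, -0.0149, 0.0899]
ee_rot: [-0.566, 0.424, 0.566, 0.424]
force: [0.5, 0.2, 0.5]
opening: 0.007
t 5.05 tcp [ 0.5116 -0.0149  0.0899] local rel crown [np.float64(-0.0027188742046639113), np.float64(0.014062015244771875), np.float64(-6.050115082317786e-05)] F clamp [np.float64(0.5454611426653672), np.float64(0.09368063786386809), np.float64(0.5374517071211172)] open 0.006936797244441022
move [ 0.098  -0.0906 -0.0023] turn [ 0.0184  0.0004 -0.0016]
```

```bash
python3 -m inch '[[0.05,0,0,0,0,0],[0.0,0,0,0,0,0]]'; python3 -m inch '[[0.05,0,0,0,0,0],[0.0,0,0,0,0,0]]'; python3 st.py 0.014 -.003
```

```text
clock: 5.3
tcp_pos: [0.5118, -0.0149, 0.0887]
ee_rot: [0.566, -0.424, -0.566, -0.425]
force: [-1.2, 0.6, 4.4]
opening: 0.011
clock: 5.55
tcp_pos: [0.5118, -0.0149, 0.0872]
ee_rot: [0.566, -0.424, -0.566, -0.425]
force: [-0.8, 0.4, 4.4]
opening: 0.005
t 5.55 tcp [ 0.5118 -0.0149  0.0872] local rel crown [np.float64(-0.0025249154823148256), np.float64(0.013994375771075866), np.float64(-0.00280934074326801)] F clamp [np.float64(-0.6714665506584798), np.float64(0.568173499923593), np.float64(4.44377161595361)] open 0.005464977931728773
move [ 0.0064 -0.0842  0.    ] turn [0.0177 0.0004 0.0021]
```

```bash
python3 -m inch '[[0.02,0,-0.08,0,0,0],[0,0,-0.12,0,0,0],[0,0,-0.12,0,0,0],[0,0,-0.12,0,0,0]]';python3 st.py 0.014 -.003; python3 -m inch '[[0,0,-0.12,0,0,0],[0,0,-0.12,0,0,0],[0,0,-0.12,0,0,0],[0,0,-0.08,0,0,0],[0,0,0,0,0,0]]'
python3 st.py -0.014 -.003
python3 - <<'E'
from h import *
import cv2
i=arm.capture("side");cv2.imwrite("pics/side3.png",cv2.resize(i[180:350,180:370],None,fx=4,fy=3.5,interpolation=cv2.INTER_CUBIC))
E
```

```text
clock: 6.05
tcp_pos: [0.5156, -0.0273, 0.0868]
ee_rot: [0.566, -0.424, -0.566, -0.425]
force: [-1.6, 1.0, 6.2]
opening: 0.007
t 6.05 tcp [ 0.5156 -0.0273  0.0868] local rel crown [np.float64(-0.0023080001866784498), np.float64(0.0009417322172926329), np.float64(-0.003220968417429998)] F clamp [np.float64(-1.2531979208140367), np.float64(1.4284828982977518), np.float64(6.2000452700664495)] open 0.007331379619248217
move [-0.0072 -0.078   0.4351] turn [0.0201 0.003  0.0042]
clock: 6.68
tcp_pos: [0.5197, -0.0409, 0.0868]
ee_rot: [0.566, -0.424, -0.565, -0.425]
force: [-0.3, -2.4, 5.3]
opening: 0.003
t 6.675 tcp [ 0.5197 -0.0409  0.0868] local rel crown [np.float64(-0.0021144457864138663), np.float64(-0.013219695761672154), np.float64(-0.0031574255262621642)] F clamp [np.float64(-0.9262737759483287), np.float64(-2.1889043948373192), np.float64(5.317812820799489)] open 0.003338160501602607
move [-0.0051 -0.0704 -0.0261] turn [ 0.0132 -0.0075  0.0102]
```

View pics/side3.png

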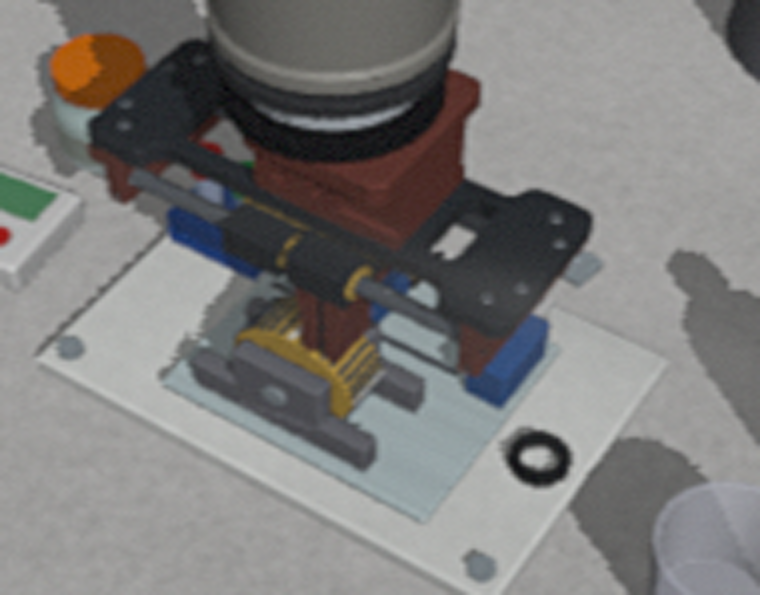

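```bash
python3 -m inch '[[-0.25,0,0,0,0,0],[-0.15,0,0.4,0,0,0],[0,0,0.53,0,0,0],[0,0,0,0,0,0]]'
python3 st.py 0.014 -.003
python3 - <<'E'
from h import *
import cv2
for n in ("side","wrist"):
    i=arm.capture(n);cv2.imwrite(f"pics/{n}4.png",cv2.resize(i[180:350,180:370],None,fx=4,fy=3.5,interpolation=cv2.INTER_CUBIC) if n=="side" else i)
E
```

```text
clock: 7.22
tcp_pos: [0.5105, -0.0111, 0.0982]
ee_rot: [-0.566, 0.423, 0.567, 0.424]
force: [0.3, 0.2, 0.7]
opening: 0.007
t 7.225 tcp [ 0.5105 -0.0111  0.0982] local rel crown [np.float64(-0.00267631321870833), np.float64(0.017981604825318392), np.float64(0.008200582374783577)] F clamp [np.float64(0.3578829177575496), np.float64(0.14389319849752177), np.float64(0.6725460504955444)] open 0.006898644753605498
move [ 0.3732 -0.0887 -0.1336] turn [ 0.0473  0.0089 -0.005 ]
```

View pics/side4.png

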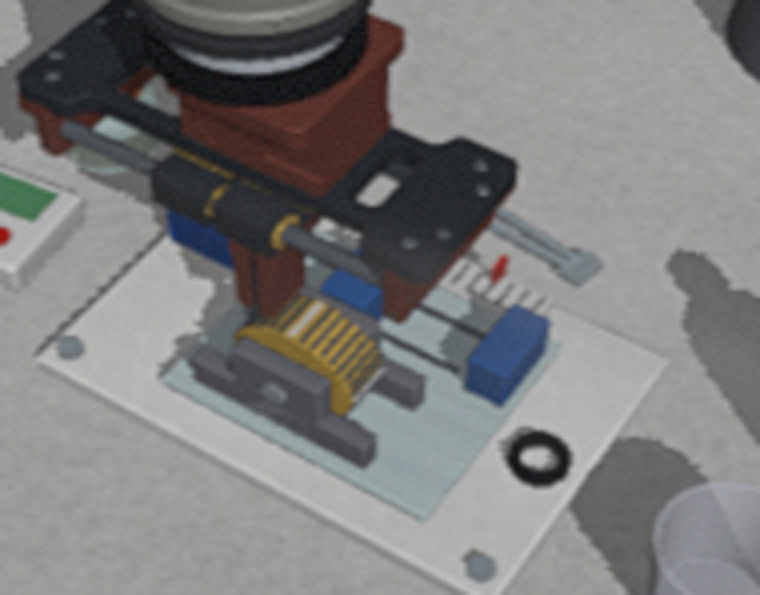

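View pics/wrist4.png

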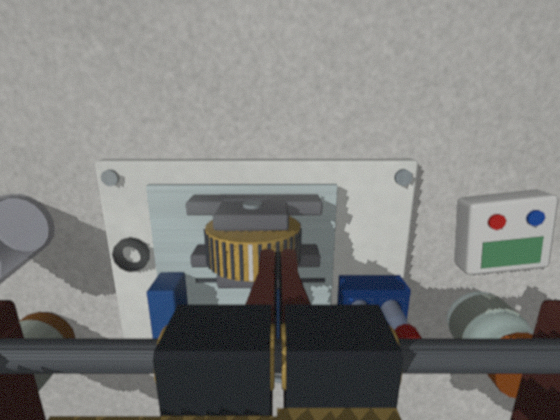

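```bash
python3 -m inch '[[0.2,0,-0.05,-0.0,0,0],[0.12,0,0,0.04,0,0],[0.06,0,0,0,0,0],[0,0,0,0,0,0]]'; python3 st.py 0.014 -.003
```

```text
clock: 7.82
tcp_pos: [0.5116, -0.0152, 0.087]
ee_rot: [-0.564, 0.426, 0.565, 0.426]
force: [-2.2, 0.4, 5.8]
opening: 0.005
t 7.825 tcp [ 0.5116 -0.0152  0.087 ] local rel crown [np.float64(-0.002806681108433619), np.float64(0.013742750137983034), np.float64(-0.002955401073385891)] F clamp [np.float64(-1.9682765800126405), np.float64(0.9513782551408769), np.float64(5.763446293816834)] open 0.004611758574354441
move [ 0.0014 -0.0935  0.0089] turn [-0.0265  0.0009 -0.0037]
```

```bash
python3 -m inch '[[0.01,0,-0.08,0,0,0],[0,0,-0.12,0,0,0],[0,0,-0.12,0,0,0],[0,0,-0.12,0,0,0],[0,0,-0.12,0,0,0],[0,0,-0.12,0,0,0],[0,0,-0.12,0,0,0],[0,0,-0.12,0,0,0],[0,0,0,0,0,0]]';python3 st.py 0.014 -.003; python3 -m inch '[[-0.3,0,0,0,0,0],[-0.7,0,0.6,0,0,0],[-0.7,0.6,0.9,0,0,0],[-0.7,0.9,0.9,0,0,0],[0,0.9,0.9,0,0,0],[0,0,0,0,0,0]]'
python3 - <<'E'
from h import *
import cv2
for n in ("side","top"):
    i=arm.capture(n);cv2.imwrite(f"pics/{n}5.png",i); cv2.imwrite(f"pics/{n}5z.png",cv2.resize(i[210:350,185:350],None,fx=4,fy=4,interpolation=cv2.INTER_CUBIC) if n=="side" else cv2.resize(i[195:320,225:380],None,fx=5,fy=4.8,interpolation=cv2.INTER_CUBIC))
E
```

```text
clock: 8.95
tcp_pos: [0.5199, -0.0424, 0.0871]
ee_rot: [0.565, -0.426, -0.564, -0.426]
force: [1.0, -2.3, 4.1]
opening: 0.004
t 8.95 tcp [ 0.5199 -0.0424  0.0871] local rel crown [np.float64(-0.0023779901551800858), np.float64(-0.014735380166021822), np.float64(-0.0029370878629711994)] F clamp [np.float64(0.33314617463814006), np.float64(-2.488308683580031), np.float64(4.056549652780446)] open 0.004259798256402389
move [ 0.0012 -0.0756  0.9581] turn [-0.0318 -0.0087  0.0087]
clock: 9.7
tcp_pos: [0.4203, 0.0355, 0.1588]
ee_rot: [-0.565, 0.425, 0.566, 0.425]
force: [0.5, 0.1, -0.0]
opening: 0.004
```

View pics/side5z.png

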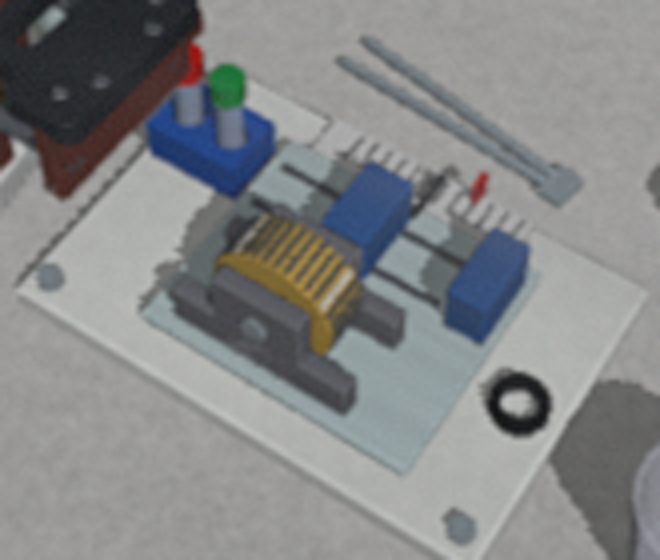

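View pics/top5z.png

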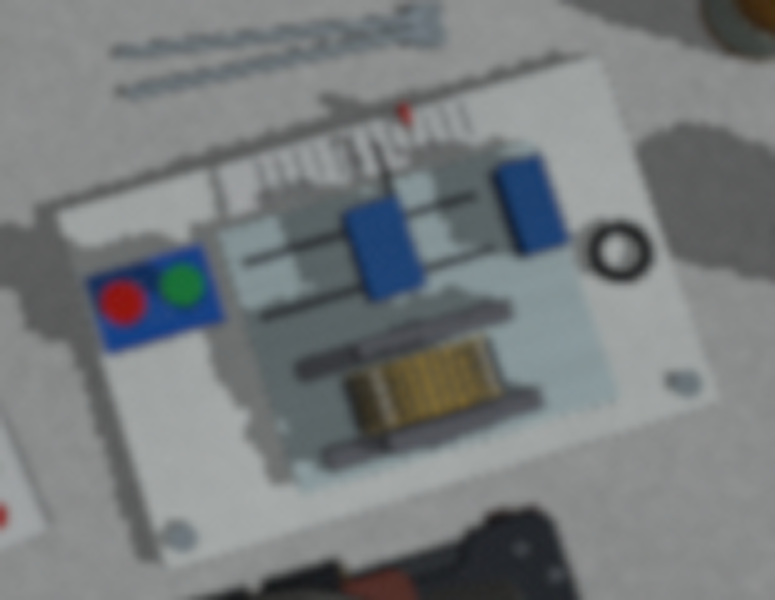

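```bash
cat > jaw.py <<'E'
from h import *
import cv2,sys
# jaw by blue mask in top: blob centroid & face; compare with picture 0
th=.281
ex=np.array([np.cos(th),np.sin(th),0]);ey=np.array([-np.sin(th),np.cos(th),0]);C=np.array([.5493,-.0186,0])
for n,z in (("top",.058),("side",.05)):
  for k in sys.argv[1:]:
    i=cv2.imread(f"pics/{n}{k}.png").astype(int)
    m=((i[...,0]-i[...,2]>50)).astype(np.uint8)
    r=(slice(195,320),slice(225,380)) if n=="top" else (slice(210,350),slice(185,350))
    mm=np.zeros_like(m);mm[r]=m[r]
    nn,l,s,c=cv2.connectedComponentsWithStats(mm)
    out=[]
    for j in range(1,nn):
        if s[j,4]>60:
            p=pl(n,*c[j],z)-C; out.append((round(p@ex,4),round(p@ey,4),int(s[j,4])))
    print(n,k,out)
E
python3 jaw.py 0 5
python3 - <<'E'
from h import *
th=.281
ex=np.array([np.cos(th),np.sin(th),0]);ey=np.array([-np.sin(th),np.cos(th),0]);C=np.array([.5493,-.0186,0])
t=lambda u,v:(pl("top",u/5+224.6,v/4.8+194.6,.034)-C)
s=lambda u,v:(pl("side",u/4+184.6,v/4+209.6,.034)-C)
for n,q in [("tip top",t(378,145)),("tip side",s(443,175)),("mark side",s(483,175)),("mark top",t(403,108))]: print(n,q@ex,q@ey)
E
```

```text
top 0 [(np.float64(0.0223), np.float64(-0.0634), 156), (np.float64(0.0215), np.float64(0.02), 211), (np.float64(0.0258), np.float64(0.0856), 226)]
top 5 [(np.float64(0.0221), np.float64(-0.0636), 164), (np.float64(0.0221), np.float64(-0.0022), 216), (np.float64(0.026), np.float64(0.0858), 234)]
side 0 [(np.float64(0.011), np.float64(0.0752), 368), (np.float64(0.0243), np.float64(0.021), 227), (np.float64(0.0206), np.float64(-0.0641), 161)]
side 5 [(np.float64(0.011), np.float64(0.0754), 386), (np.float64(0.0223), np.float64(-0.0038), 292), (np.float64(0.0198), np.float64(-0.0654), 258)]
tip top 0.06575016930652006 -0.015201043190711954
tip side 0.06789964124473008 -0.014867417410746464
mark side 0.07830307415163155 -0.030180976524584267
mark top 0.07797863491811646 -0.029785465019694885
```

```bash
python3 st.py 0.014 .010
```

```text
t 9.8 tcp [0.423  0.0343 0.1591] local rel crown [np.float64(-0.07414783581100877), np.float64(0.08583849895130051), np.float64(0.06905456657643194)] F clamp [np.float64(0.49312351365739043), np.float64(0.13546497346099054), np.float64(-0.16945770112294425)] open 0.004668627509627149
move [ 1.9696 -2.4741 -2.3911] turn [-0.0135  0.002   0.0058]
```

```bash
python3 -m inch '[[0,-0.6,-0.6,0,0,0],[0.5,-0.7,-0.7,0,0,0],[0.8,-0.7,-0.7,0,0,0],[0.5,-0.35,-0.35,0,0,0],[0.1,0,0,0,0,0],[0,0,0,0,0,0]]'; python3 st.py 0.014 -.003
```

```text
clock: 10.55
tcp_pos: [0.5097, -0.0146, 0.1016]
ee_rot: [-0.564, 0.426, 0.565, 0.426]
force: [0.4, 0.5, 0.6]
opening: 0.006
t 10.55 tcp [ 0.5097 -0.0146  0.1016] local rel crown [np.float64(-0.004453944338930335), np.float64(0.014815399923475381), np.float64(0.011581458670899117)] F clamp [np.float64(0.5671287403800492), np.float64(0.40361035505867704), np.float64(0.6478603033435023)] open 0.005544700589860589
move [ 0.4859 -0.149  -0.0267] turn [-0.0262  0.0004 -0.0082]
```

```bash
python3 -m inch '[[0.2,-0.05,0,-0.0,0,0],[0.15,0,0,0,0,0],[0.08,0,0,0,0,0],[0.05,0,0,0,0,0],[0,0,0,0,0,0]]'; python3 st.py 0.014 -.003
```

```text
clock: 11.18
tcp_pos: [0.5112, -0.0137, 0.0875]
ee_rot: [-0.564, 0.426, 0.565, 0.426]
force: [-1.7, 1.1, 4.4]
opening: 0.007
t 11.175 tcp [ 0.5112 -0.0137  0.0875] local rel crown [np.float64(-0.0027151271603726005), np.float64(0.015213662286717305), np.float64(-0.002464191866944923)] F clamp [np.float64(-1.3577996869691442), np.float64(1.5520377357371251), np.float64(4.388189752767871)] open 0.007085273517805798
move [ 0.0178 -0.0906 -0.0402] turn [-0.0208  0.0041 -0.0014]
```

```bash
python3 -m inch '[[0.02,0,-0.08,0,0,0],[0,0,-0.12,0,0,0],[0,0,-0.12,0,0,0],[0,0,-0.12,0,0,0],[0,0,-0.12,0,0,0],[0,0,-0.12,0,0,0],[0,0,-0.12,0,0,0],[0,0,-0.12,0,0,0],[0,0,0,0,0,0]]';python3 st.py 0.014 -.003; python3 -m inch '[[-0.3,0,0,0,0,0],[-0.7,0,0.6,0,0,0],[-0.7,0.6,0.9,0,0,0],[-0.7,0.9,0.9,0,0,0],[0,0.9,0.9,0,0,0],[0,0,0,0,0,0]]'
python3 - <<'E'
from h import *
import cv2
for n in ("side","top"):
    i=arm.capture(n);cv2.imwrite(f"pics/{n}6.png",i); cv2.imwrite(f"pics/{n}6z.png",cv2.resize(i[230:290,250:330],None,fx=9,fy=9,interpolation=cv2.INTER_CUBIC) if n=="side" else cv2.resize(i[205:265,265:345],None,fx=9,fy=9,interpolation=cv2.INTER_CUBIC))
E
python3 jaw.py 0 5 6
```

```text
clock: 12.3
tcp_pos: [0.5198, -0.0415, 0.0872]
ee_rot: [0.565, -0.426, -0.564, -0.426]
force: [0.7, -3.1, 4.3]
opening: 0.005
t 12.3 tcp [ 0.5198 -0.0415  0.0872] local rel crown [np.float64(-0.002183506277312136), np.float64(-0.013855806643172552), np.float64(-0.0027638096940613005)] F clamp [np.float64(-0.21294557429229108), np.float64(-3.182887266953284), np.float64(4.257275954771875)] open 0.0052461580604271155
move [ 0.0068 -0.0695  0.9288] turn [-0.0293 -0.0107  0.0126]
clock: 13.05
tcp_pos: [0.4201, 0.0363, 0.1588]
ee_rot: [-0.565, 0.425, 0.566, 0.425]
force: [0.4, 0.1, -0.4]
opening: 0.004
top 0 [(np.float64(0.0223), np.float64(-0.0634), 156), (np.float64(0.0215), np.float64(0.02), 211), (np.float64(0.0258), np.float64(0.0856), 226)]
top 5 [(np.float64(0.0221), np.float64(-0.0636), 164), (np.float64(0.0221), np.float64(-0.0022), 216), (np.float64(0.026), np.float64(0.0858), 234)]
top 6 [(np.float64(0.022), np.float64(-0.0635), 165), (np.float64(0.0222), np.float64(-0.0138), 213), (np.float64(0.0259), np.float64(0.0857), 232)]
side 0 [(np.float64(0.011), np.float64(0.0752), 368), (np.float64(0.0243), np.float64(0.021), 227), (np.float64(0.0206), np.float64(-0.0641), 161)]
side 5 [(np.float64(0.011), np.float64(0.0754), 386), (np.float64(0.0223), np.float64(-0.0038), 292), (np.float64(0.0198), np.float64(-0.0654), 258)]
side 6 [(np.float64(0.011), np.float64(0.0753), 386), (np.float64(0.0198), np.float64(-0.016), 331), (np.float64(0.0195), np.float64(-0.0656), 268)]
```

View pics/side6z.png

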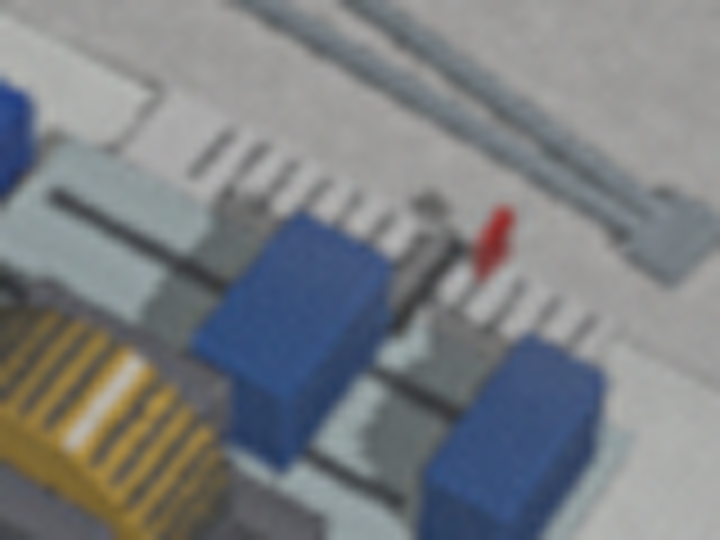

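View pics/top6z.png

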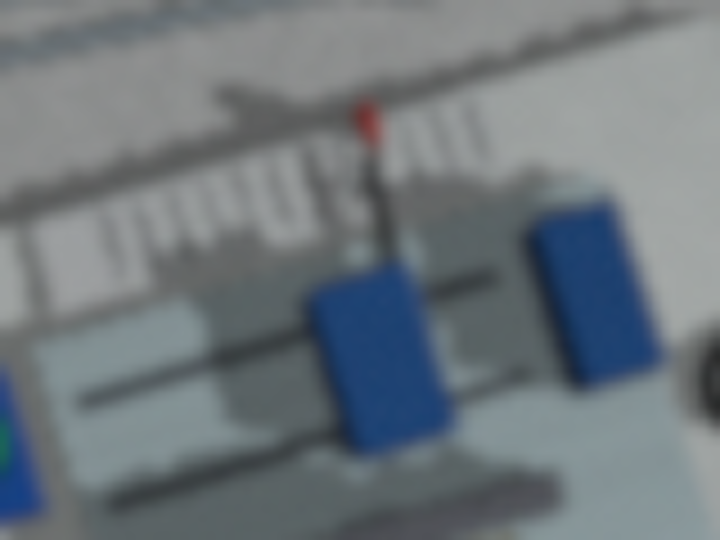

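```bash
python3 -m inch '[[0,-0.5,-0.25,0,0,0],[0,-0.9,-0.45,0,0,0],[0,-0.9,-0.45,0,0,0],[0,-0.9,-0.45,0,0,0],[0,-0.9,-0.45,0,0,0],[0,-0.9,-0.45,0,0,0],[0,-0.9,-0.45,0,0,0],[0,-0.9,-0.45,0,0,0],[0,-0.5,-0.25,0,0,0],[0,0,0,0,0,0],[0,0,0,0,0,0]]'
python3 - <<'E'
from h import *
import cv2,pickle
m=arm.camera_model("wrist");i=arm.capture("wrist");cv2.imwrite("pics/wrist7.png",i);pickle.dump(m,open("m7.pkl","wb"))
E
python3 st.py 0.014 .01
```

```text
clock: 14.52
tcp_pos: [0.6631, -0.0109, 0.158]
ee_rot: [-0.564, 0.426, 0.565, 0.426]
force: [-0.8, -0.9, -0.4]
opening: 0.01
t 14.575 tcp [ 0.6629 -0.0105  0.1583] local rel crown [np.float64(0.14383840029723927), np.float64(-0.023757108697048467), np.float64(0.06829196340823643)] F clamp [np.float64(-0.31905938402853856), np.float64(0.05320860790983392), np.float64(-0.040633407176233316)] open 0.002488858767584412
move [1.9474 4.7965 1.2446] turn [-0.0238  0.0013 -0.0072]
```

View pics/wrist7.png

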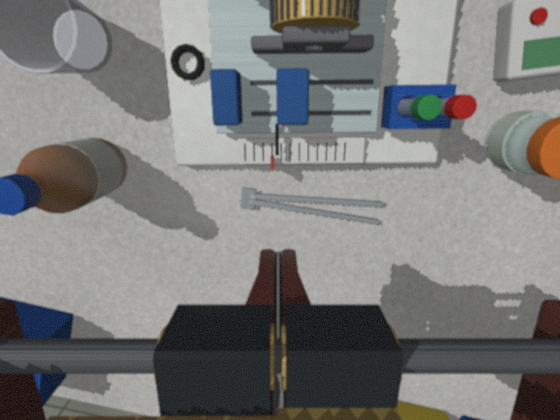

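The wrist view is clear: the pointer tip is at about (277,152) and the red mark at about (272,162). I'll enlarge it.

Run:
```python
from h import *
import cv2,pickle
m=pickle.load(open("m7.pkl","rb"));i=cv2.imread("pics/wrist7.png")
cv2.imwrite("pics/wrist7z.png",cv2.resize(i[120:176,240:310],None,fx=10,fy=10,interpolation=cv2.INTER_NEAREST))
g=i.astype(int)
r=(g[...,2]-np.maximum(g[...,1],g[...,0]))
for v in range(148,174): print(v,"red",r[v,266:284].clip(0),"gray",g[v,266:290].sum(1)//3)
```

```text
148 red [0 1 0 0 0 1 2 0 1 0 0 0 0 0 1 0 1 1] gray [185 183 185 188 170 133 123 164 171 125  63  49 112 151 133 121 162 177
 152 128 124 128 116  99]
149 red [0 0 0 3 0 2 1 0 0 0 1 0 2 0 1 0 2 1] gray [188 184 184 188 173 138 123 161 172 126  61  49 106 145 131 123 162 173
 147 130 120 121 117 103]
150 red [2 0 0 0 1 0 0 0 0 0 0 0 1 0 0 0 0 0] gray [185 185 182 184 175 131 122 164 174 122  62  44 108 149 131 124 160 173
 146 125 123 120 120 100]
151 red [0 0 1 2 1 2 0 0 0 2 0 0 0 0 0 0 0 1] gray [187 184 188 187 176 132 122 161 170 122  64  46 105 148 139 128 158 160
 139 124 121 125 116  99]
152 red [0 0 1 0 0 0 2 0 0 0 0 0 1 0 1 0 0 0] gray [185 187 186 189 172 132 126 160 167 127  64  37 100 149 146 130 157 165
 144 128 125 123 115  92]
153 red [0 1 0 0 1 0 0 0 2 1 0 0 0 1 0 1 0 1] gray [186 184 184 186 175 133 122 163 167 123  64  46  98 155 149 135 163 174
 163 148 132 123 114  95]
154 red [0 2 0 0 0 2 0 1 0 0 1 0 0 0 1 0 0 0] gray [185 185 189 184 167 129 121 156 171 135  90  85 114 154 144 133 164 185
 178 156 134 127 120  95]
155 red [ 0  0  0  1  3 10 16  7  3  0  0  0  0  0
[... 2477 characters left out ...]
y [119 119 115 117 112 108 108 114 120 124 115 118 116 119 118 118 116 116
 112 116 112 110 117 114]
170 red [1 0 0 2 6 8 8 7 2 0 1 0 0 0 0 0 1 1] gray [127 122 121 122 122 126 127 130 136 138 131 122 129 134 139 133 121 121
 115 115 111 117 114 115]
171 red [0 0 1 4 0 0 0 0 0 0 0 0 1 3 4 1 0 0] gray [145 139 132 133 145 149 146 148 154 156 151 142 141 150 165 152 140 126
 120 113 118 117 116 112]
172 red [2 1 0 0 0 0 2 2 0 1 2 3 1 2 1 0 3 2] gray [158 156 149 150 164 168 167 164 167 164 164 156 162 166 166 168 159 147
 138 130 124 118 114 115]
173 red [0 0 2 0 0 4 0 1 0 0 0 0 0 1 0 0 1 2] gray [164 164 163 165 171 171 171 167 161 170 169 164 169 170 174 173 166 164
 158 152 142 128 126 120]
```

View pics/wrist7z.png

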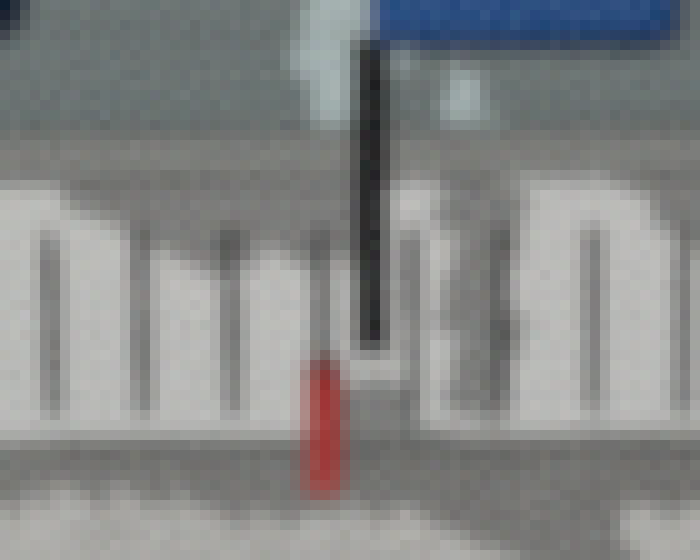

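Run:
```python
from h import *
import pickle
m=pickle.load(open("m7.pkl","rb"))
th=.281
p=pl("wrist",276.65,152.5,.034,m);q=pl("wrist",272.1,162,.034,m)
for th in (.275,.281,.288):
  ey=np.array([-np.sin(th),np.cos(th),0]);print((p-q)@ey)
a=pl("wrist",276.65,130,.034,m);d=p-a;print("pointer dir yaw",np.arctan2(d[1],d[0]))
a=pl("wrist",272.1,158,.034,m);d=q-a
```

```text
0.003858714448690814
0.0039070215868862255
0.00396320202400352
pointer dir yaw 0.27757329277553183
```

```bash
python3 -m inch '[[0,0.5,0.1,0,0,0],[0,0.9,0.2,0,0,0],[0,0.9,0.2,0,0,0],[0,0.9,0.2,0,0,0],[0,0.9,0.2,0,0,0],[0,0.7,0.1,0,0,0],[0.4,0.1,0,0,0,0],[0.7,0,0,0,0,0],[0.5,0,0,0,0,0],[0.2,0,0,0,0,0],[0,0,0,0,0,0]]'; python3 st.py 0.006 -.003
```

```text
clock: 15.95
tcp_pos: [0.5137, -0.0219, 0.1043]
ee_rot: [-0.564, 0.426, 0.565, 0.426]
force: [-0.2, -0.1, 0.7]
opening: 0.006
t 15.95 tcp [ 0.5137 -0.0219  0.1043] local rel crown [np.float64(-0.002641701536516239), np.float64(0.006728590850219846), np.float64(0.014315862211152455)] F clamp [np.float64(-0.18923851363579342), np.float64(-0.0311596949938277), np.float64(0.7142532386977892)] open 0.0060605684980129405
move [ 0.5771 -0.0886 -0.024 ] turn [-0.0227 -0.0006 -0.0066]
```

```bash
python3 -m inch '[[0.25,0,0,-0.0,0,0],[0.2,0,0,0,0,0],[0.08,0,0,0,0,0],[0.05,0,0,0,0,0],[0,0,0,0,0,0]]'; python3 st.py -0.0034 -.003
```

```text
clock: 16.58
tcp_pos: [0.5138, -0.0218, 0.0877]
ee_rot: [0.565, -0.426, -0.564, -0.426]
force: [-1.1, -0.5, 5.3]
opening: 0.004
t 16.575 tcp [ 0.5138 -0.0218  0.0877] local rel crown [np.float64(-0.002496509238178436), np.float64(0.0068219656752631), np.float64(-0.0023180093040886113)] F clamp [np.float64(-1.1780073498255887), np.float64(-0.17626906939075035), np.float64(5.297208838716122)] open 0.004396688517510801
move [ 0.0227 -0.0841 -0.3405] turn [-0.0229  0.0018  0.0028]
```

```bash
python3 -m inch '[[0.01,0,-0.05,0,0,0],[0,0,-0.1,0,0,0],[0,0,-0.1,0,0,0],[0,0,-0.055,0,0,0],[0,0,0,0,0,0],[0,0,0,0,0,0]]'; python3 st.py -0.0034 -.003; python3 -m inch '[[-0.3,0,0,0,0,0],[-0.8,0,0,0,0,0],[-0.9,-0.5,-0.1,0,0,0],[0,-0.9,-0.2,0,0,0],[0,-0.9,-0.2,0,0,0],[0,-0.9,-0.2,0,0,0],[0,-0.9,-0.1,0,0,0],[0,-0.7,0,0,0,0],[0,0,0,0,0,0],[0,0,0,0,0,0]]'
python3 - <<'E'
from h import *
import cv2,pickle
m=arm.camera_model("wrist");i=arm.capture("wrist");cv2.imwrite("pics/wrist8.png",i);pickle.dump(m,open("m8.pkl","wb"))
u,v=map(int,proj("wrist",np.array([.5493,-.0186,.034])+.07*np.array([.961,.277,0])-.03*np.array([-.277,.961,0]),m));print(u,v)
cv2.imwrite("pics/wrist8z.png",cv2.resize(i[v-28:v+28,u-35:u+35],None,fx=10,fy=10,interpolation=cv2.INTER_NEAREST))
g=i.astype(int);r=(g[...,2]-np.maximum(g[...,1],g[...,0]))
U=np.arange(u-35,u+35);c=r[v-28:v+28,u-35:u+35].clip(0)
print("row",[(k+v-28,round((c[k]*(c[k]>20)*U).sum()/(c[k]*(c[k]>20)).sum(),2)) for k in range(56) if c[k].max()>60])
for k in range(v-20,v+5,2): print(k, u-10, g[k,u-10:u+10].sum(1)//3)
E
python3 st.py 0 0
```

```text
clock: 17.32
tcp_pos: [0.5165, -0.0309, 0.0876]
ee_rot: [0.565, -0.426, -0.564, -0.426]
force: [-1.1, 0.1, 5.7]
opening: 0.003
t 17.325 tcp [ 0.5165 -0.0309  0.0876] local rel crown [np.float64(-0.0024111258252335972), np.float64(-0.0027089129864900858), np.float64(-0.0023844006250897665)] F clamp [np.float64(-1.0176418459265695), np.float64(0.3621406382068229), np.float64(5.744240150107154)] open 0.003417743001112804
move [ 0.0206 -0.0804 -0.0228] turn [-0.0246 -0.0016  0.0073]
clock: 18.58
tcp_pos: [0.6602, -0.0145, 0.147]
ee_rot: [-0.564, 0.426, 0.565, 0.426]
force: [0.1, -0.0, 0.2]
opening: 0.009
273 162
row [(163, np.float64(274.93)), (164, np.float64(274.68)), (165, np.float64(274.91)), (166, np.float64(274.97)), (167, np.float64(275.01)), (168, np.float64(274.99)), (169, np.float64(274.98)), (170, np.float64(274.95)), (171, np.float64(274.96)), (172, np.float64(274.97)), (173, np.float64(274.98)), (174, np.float64(274.99)), (175, np.float64(274.93))]
142 263 [117 121 122 120 118 118 122 122 125 120  98  65  41  44  76 112 117 120
 121 123]
144 263 [116 116 115 113 113 119 117 
[... 703 characters left out ...]
 169 127 131 168 186 184 188 186 186 155 108  58  77 132 170 188 186
 180 162]
162 263 [183 169 129 127 167 184 181 185 184 181 148 102  69 107 160 184 182 184
 182 171]
164 263 [184 167 131 129 166 179 183 185 184 177 144 106  91 109 152 163 147 139
 140 153]
166 263 [179 172 136 138 169 183 181 186 188 173 152 112  88 100 116 130 125 126
 130 119]
t 18.625 tcp [ 0.6602 -0.0146  0.1471] local rel crown [np.float64(0.14012686728197077), np.float64(-0.026866486484138485), np.float64(0.05706399910637741)] F clamp [np.float64(0.33431736776038995), np.float64(0.8348213767868686), np.float64(0.6490931534617198)] open 0.0026362449576189883
move [1.9066 4.672  0.8803] turn [-0.0267  0.0012 -0.0078]
```

View pics/wrist8z.png

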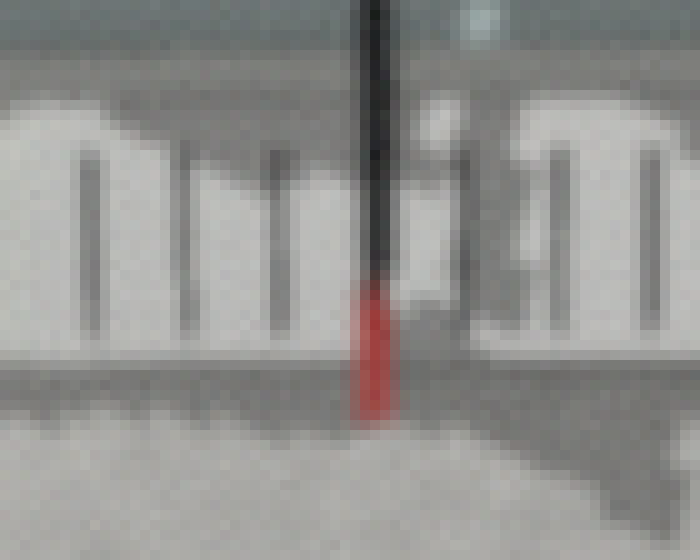

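The enlarged wrist view shows the black pointer (u≈275.2) running straight into the red mark (u≈275.0), about 0.2–0.3 mm apart. The hand is clear, so I'm handing in.

Run:
```python
from rig import arm
print(arm.get_obs()['joint_velocities'], arm.close_job())
```

```text
the job is handed in; nothing more can be done
[ 0.00080544 -0.00280753  0.00185302  0.00122439 -0.00188974 -0.0017775
  0.00192713] None
```

I set the jaw to the red mark by rolling the thumbwheel in four light fingertip strokes with the gripper shut: three of about 28 mm and a last one of about 9.5 mm. The measured force during the strokes was about 4–6 N. I then lifted the hand clear and handed the job in at about 18.6 s.

- **Alignment:** the last wrist picture puts the pointer about 0.2–0.3 mm from the mark, against the 2 mm allowed.
- **Agreement between views:** before the last stroke, the wrist view gave 3.9 mm still to go and the top view about 3.5 mm. I went with 3.8 mm.
- **Hand clear:** at the end the fingertips were about 0.147 m above the bench, the arm was still, and the tool force was under about 1 N, which is noise level.
- **Loose things:** I didn't measure their positions again after the strokes. The hand never came near them, and nothing looked moved in the pictures I viewed.

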